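Refit the twist-lock shade of the hall lamp

TASK

Take the yellow lamp shade off its sloping rest, stand it upright (knob on top) on the cork mat and let go of it. Then take it again from above, lower it over the lamp's bulb, turn it back (anticlockwise seen from above) until the thread drops into place and screw it forward (clockwise) until it sits fully home on the lamp's foot, and let go. Leave the keys, the bottle opener and the torch where they are.

Things in the scene. Friction and masses are not known exactly. Their poses are not given: they have to be found in the camera images.
- shade_center (a point): Centre (on the axis, half-way up) of the loose lamp shade: yellow 16-sided hollow shell, 56 mm across flats, 80 mm tall, wall 3 mm, top closed, open at the rim; round brass knob 34 mm across, 30 mm tall on its top: 110 mm in all, 0.18 kg. z axis runs from rim to knob, flats face x and y; rim 55 mm below, shell's top 25 mm above this point. Inside the rim are three lugs, tips 18.5 mm from the axis.
- shade_knob (a point): Middle of the shade's brass knob, on the shade's axis, 40 mm above shade_center along z and 15 mm above the shell's flat top. At the start the shade lies on the sloping rest, knob end up the slope, axis 30 degrees above the horizontal; it cannot roll there.
- rest_low (a point): Low end of the fixed dark-oak rest, on its sloping board; x is level and points, seen from above, the way the rest climbs (30 degrees). Rest 52 mm wide, about 100 mm long, 65 mm high. Two low rails cradle the underside of the shade within 27 mm of its centre plane, so the shade's two sides are free to grasp; a 16 mm lip stops its rim.
- mat_top (a point): Centre of the top of a fixed square cork mat, 110 mm wide and 4 mm thick, on the shelf; z axis up.
- lamp_seat (a point): Centre of the top of the lamp's fixed foot, a dark steel disc 90 mm across, 25 mm tall; z axis up. From it rise a brass neck (thread 47 mm across up to 20 mm above this point, 23 mm on its three teeth; core 34 mm across up to 26 mm, then a cone to 26 mm across at 34 mm) and a white bulb 26 mm across, its end at 71 mm. Home, the shade's rim rests on the foot and the shade cannot be lifted off.
- lamp_thread (a point): On the lamp's axis, level with the top of its thread, 19.5 mm above lamp_seat. Three starts 120 degrees apart, each entered by a gap; which way the gaps face varies and is not told. Set down off a gap, the rim rests 16 mm (19 mm on the teeth) above lamp_seat. Turned back, 100 degrees at most, the lugs meet the gaps and the rim drops to 5 to 7 mm. Play about 1.5 mm.
- bulb_end (a point): Round end of the lamp's white bulb, on the axis, 71 mm above lamp_seat. More on the thread: the drop is free over about 22 degrees of turn, then turning back is stopped; teeth stop forward (clockwise) turning before the drop. After it, 45 to 75 degrees forward runs the shade down 0.1 mm per degree to the foot and then a stop; follow it down or press lightly.
- partition_left_top (a point): Centre of the top edge of a fixed upright oak partition, 140 mm long (x), 12 mm thick (y), 80 mm tall, between the left (+y) and middle bays of the shelf. Rest, mat and lamp stand one in each bay, in any order.
- partition_right_top (a point): The same for the partition between the middle and right (-y) bays.
- door_key: Brass door key lying flat, 87 mm long, 30 mm wide at its bow, 5 mm thick; origin on its underside near the middle. Bystander.
- bike_key: Red plastic bike-lock key lying flat, 69 mm long, 28 mm wide, 9 mm thick; origin on its underside in the middle. Bystander.
- opener: Folded steel bottle opener lying flat, 100 x 26 x 11 mm; origin on its underside in the middle, x along it. Bystander.
- torch: Dark torch standing on its head, 46 mm across below, 34 mm above, 130 mm tall; origin at the centre of its underside. Bystander, easily toppled.
Mind the look-alikes: they are no part of the job. What is shaped like the part that bears lamp_seat but orange or turquoise is not meant. Of the things shaped like the part that bears shade_center, the yellow one is meant.

How it is judged:
By the outcome, as a careful person would: the job done as asked, in the order asked, and still so for the second after the job is handed in, with the robot touching nothing.
It also fails if it takes over 72 s, if anything falls off the work surface, if the arm or the gripper's body presses on something with over 40 N, if the wrist force passes 120 N, or if a joint passes its speed limit or range.

ROBOT

A 7-joint arm with a two-finger parallel gripper is mounted at the origin on the work surface. World frame = base frame: x ahead of the robot, y to its left, z up, the work surface at z = 0. Lengths are in m, angles in degrees, forces in N, time in s.
With the tool pointing down it reaches from about 0.425 to 0.975 m from the base axis. Payload 16.7 kg.
Tool frame: the origin (TCP) lies midway between the tips of the shut fingers; the grasp point (between the pads) lies r.grip_depth behind it (r.grip_depth is the distance from the TCP to the grasp point, in m); z points along the fingers, y is the line along which they close (so a half turn about z gives the same grasp; the last joint's range is limited). The gripper opens to 85 mm and grips with 20 to 120 N. Pads are 22 mm wide; open, the fingers measure 114 mm over their backs; the gripper's body (76 mm by 85 mm) begins 54 mm behind the grasp point. The pads swing forward as they close: fully open they stand 13 mm farther back than shut.
Start: joints at [68.726, 24.414, 4.234, 92.017, -1.954, 63.644, -3.845], TCP at [0.148, -0.658, 0.231] pointing down, gripper open.
Joint ranges: [-163.25, 163.25], [-28.42, 122.38], [-70.27, 78.77], [12.13, 141.07], [-58.53, 238.53], [9.26, 117.41], [-156.51, 156.51]. Speed limits (degrees/s): [108.29, 108.29, 136.94, 136.94, 172.46, 172.46, 172.46].

INTERFACE

Orientations are given as a 3x3 rotation matrix whose columns are the frame's x, y, z axes.
In Python, from cell import r, viewer, ticket gives the robot as it stands.
- The arm moves only by the tool apply_moves, never from a script. Its argument "commands" is a list of rows, each a list of 5 numbers: the shift along the world's x, y, z scaled (see below), then the turn about the world's z scaled (see below), then the finger opening in mm, from 0 to 85.4. In form: [[x, y, z, yaw, gripper], ...]. A call has 1 to 8 rows; each row is the pose to reach, as a shift and turn from the pose commanded when the call began; what a row does not reach only later rows make up. The controller multiplies each number of a shift by 0.4 m and each number of a turn by 1.5 rad. A row lasts 1/8 s, in which the tool goes at most 62.5 mm and 10.7 degrees, less where a joint would pass 70% of its speed; a pose out of reach is approached as far as the arm can. A call with a number of a shift or a turn outside -1 to 1 is refused whole. A call with a gripper value outside its range is refused whole. The fingers move at their own pace and stop on an object; the grip force is fixed at half the most. Time passes only in rows, so rows that repeat a pose let the fingers close. It gives the time, the measured TCP pose, the force, the opening and the grip force at its end, in the units of the state.
- r.state(): the state, without advancing time (a new reading comes with each control period).
- viewer.snapshot(name): name is "scene" or "top" or "wrist"; returns (picture, depth): 400x640x3 uint8, red, green, blue; 400x640 float32, m along the optical axis (not along the pixel's ray), 0 where there is no reading.
- viewer.camera_params(name): a dict with "K" (3x3 intrinsics, pixels), "rvec" (rotation vector, rad) and "tvec" (3), from world to camera coordinates, as OpenCV has them. Camera axes: x right, y down, z forward; pixel columns grow to the right and rows downward; lengths in m; the calibration is good to about 2 mm. A picture is of the moment at which its call begins: read the wrist's pose just before it. camera_params takes no time and is no camera call; for the wrist camera it gives the pose at the moment of the call.
- ticket.sign_off(): hands the job in; it is judged then, once.
The state is a dict: "t": time; "joint_positions": joint angles; "joint_vel": joint speeds; "tau": joint torques, N m; "tool_pos": TCP position; "eef_rot": TCP orientation; "contact_force": force on the tool from outside, world axes, zero at the start; "wrist_torque": the same for the moment, N m; "gripper_width": finger opening in m; "finger_force": force on a finger pad.
Only numpy, scipy, OpenCV 4.12 (cv2) and the standard library are available. Lean on these libraries where they do the work, as an engineer would, in place of code of your own. Each camera call takes 0.05 s, during which the arm holds its last target. There are 200 camera calls.

## Working session

There is one attempt and no reset: what is moved stays moved. The work goes in short steps, Python scripts to look and compute and a tool call to move; the robot and the scene stay as the last step left them, time stands still between calls to the robot, and variables do not carry over. Pictures are saved under pics/ and viewed, at most 10 in all, crops included, and the job is handed in when it is done.

Besides the shell and the picture viewer there is one more tool, called after ">>>" as name(argument=value, ...), one argument or row to a line, values as JSON. apply_moves: Moves the arm, as the interface text tells. Shifts and turns lie within -1 to 1; 1 stands for 0.4 m of shift or 1.5 rad of turn. Its arguments: {"type":"object","properties":{"commands":{"type":"array","items":{"type":"array","items":{"type":"number"}}}},"required":["commands"]}

```bash
ls; mkdir -p pics; cat > h.py <<'E'
from cell import r, viewer, ticket
import numpy as np, cv2
def look(n,f=None):
    P=viewer.camera_params(n); im,d=viewer.snapshot(n)
    if f: cv2.imwrite('pics/'+f,im[:,:,::-1])
    K=np.array(P['K']);R=cv2.Rodrigues(np.array(P['rvec'],float))[0];t=np.array(P['tvec'],float).ravel()
    v,u=np.mgrid[0:400,0:640]
    c=np.stack([(u-K[0,2])/K[0,0]*d,(v-K[1,2])/K[1,1]*d,d],-1)
    W=(c-t)@R; W[d==0]=np.nan
    return im,d,W
E
python3 - <<'E'
from h import *
for n in('scene','top'):
    im,d,W=look(n,n+'0.png'); np.savez(n+'0.npz',im=im,W=W)
    P=viewer.camera_params(n);print(n,P)
s=r.state();print(s,r.grip_depth)
E
```

```text
pics
scene {'K': array([[491.75750478,   0.        , 319.0318499 ],
       [  0.        , 491.75750478, 200.57858937],
       [  0.        ,   0.        ,   1.        ]]), 'rvec': array([ 2.12705809,  0.90173163, -0.39660276]), 'tvec': array([-0.4133098 , -0.1690529 ,  1.67450085])}
top {'K': array([[380.42486295,   0.        , 318.74596966],
       [  0.        , 380.42486295, 200.05395191],
       [  0.        ,   0.        ,   1.        ]]), 'rvec': array([ 2.12436078, -2.09073547,  0.23305638]), 'tvec': array([0.0267925 , 0.58341242, 0.88262384])}
{'t': 0.1, 'joint_positions': array([68.72738002, 24.44491842,  4.23290988, 92.04739607, -1.95484352,
       63.64577065, -3.84339302]), 'joint_vel': array([-0.07140306, -0.12242382, -0.0479881 , -0.04361874, -0.02538855,
        0.06364106,  0.03029272]), 'tau': array([ 8.80396954e-03, -9.51522732e+01,  3.77247691e+00, -4.64400816e+01,
        1.98107207e-02,  6.59517958e-03, -8.65909874e-05]), 'tool_pos': array([ 0.14835892, -0.65811522,  0.23070384]), 'eef_rot': array([[ 9.75517340e-01,  2.19922291e-01, -3.23039001e-04],
       [ 2.19922517e-01, -9.75516719e-01,  1.10371636e-03],
       [-7.23981162e-05, -1.14773800e-03, -9.99999339e-01]]), 'contact_force': array([0.00338456, 0.6451508 , 0.72355274]), 'wrist_torque': array([0.00020174, 0.05018408, 0.04913881]), 'finger_force': 0.0, 'gripper_width': 0.08516450936256267} 0.0187
```

View pics/scene0.png

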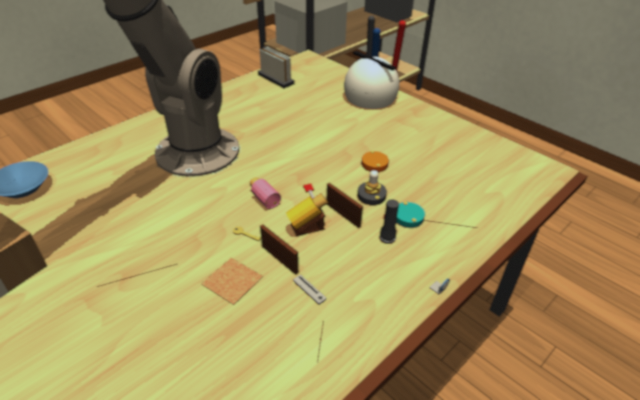

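View pics/top0.png

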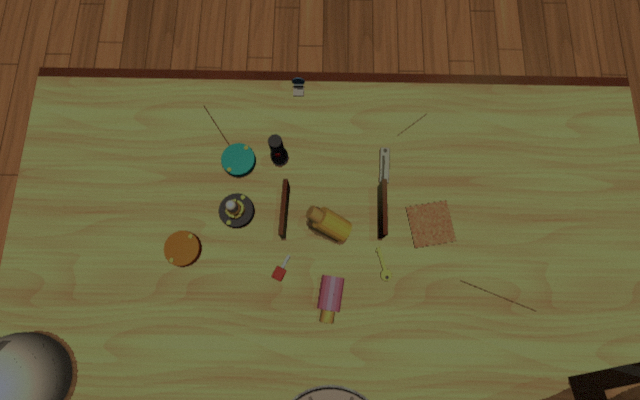

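The top view has +x up and +y left. It shows the lamp with bulb at (235,210), the torch at (278,150) and partitions at (284,208) and (383,208). The yellow shade is on its rest with the knob at (316,213) and rim near (345,232), and the mat is at (431,224). The pink shade and the orange and turquoise feet are look-alikes.

```bash
python3 - <<'E'
from h import *
z=np.load('top0.npz');im,W=z['im'],z['W'];hsv=cv2.cvtColor(im,cv2.COLOR_RGB2HSV)
def reg(u0,u1,v0,v1,m=None):
    M=np.zeros((400,640),bool);M[v0:v1,u0:u1]=1
    M&=np.isfinite(W[...,2]); return W[M if m is None else M&m]
for n,b in dict(pl=(275,292,175,245),pr=(374,392,175,245),lamp=(215,258,190,232),mat=(403,458,198,250),torch=(262,292,130,168),shade=(300,358,200,248)).items():
    p=reg(*b); 
    lo={'mat':.002,'lamp':.015,'shade':.03}.get(n,.06); q=p[p[:,2]>lo]
    print(n,len(q),q.min(0).round(3),q.max(0).round(3),q.mean(0).round(4),np.median(q,0).round(4))
for (u,v) in [(235,206),(232,204),(431,224),(316,211),(345,232),(325,220),(335,225)]: print(u,v,W[v,u].round(4),hsv[v,u])
p=reg(300,358,200,248);c=np.r_[0];
M=(hsv[...,0]>15)&(hsv[...,0]<32)&(hsv[...,1]>120)
q=reg(300,358,200,248,M);q=q[q[:,2]>.03];print(len(q),q.mean(0),q.min(0),q.max(0))
xy=q[:,:2]-q[:,:2].mean(0);e,v=np.linalg.eigh(xy.T@xy);print(v[:,1],np.degrees(np.arctan2(v[1,1],v[0,1])))
E
```

```text
pl 318 [0.492 0.115 0.06 ] [0.632 0.133 0.083] [0.5601 0.1236 0.0777] [0.5593 0.1235 0.0786]
pr 344 [ 0.496 -0.13   0.06 ] [ 0.636 -0.117  0.083] [ 0.5641 -0.1226  0.077 ] [ 0.5637 -0.1222  0.0786]
lamp 946 [0.518 0.206 0.015] [0.605 0.293 0.098] [0.5587 0.2469 0.0355] [0.5562 0.2445 0.0253]
mat 1341 [ 0.471 -0.329  0.002] [ 0.607 -0.187  0.01 ] [ 0.5366 -0.256   0.0039] [ 0.5363 -0.2556  0.0037]
torch 274 [0.692 0.128 0.061] [0.727 0.16  0.133] [0.706  0.143  0.1129] [0.7039 0.1428 0.1267]
shade 1030 [ 0.481 -0.045  0.03 ] [0.567 0.067 0.11 ] [0.5221 0.0123 0.0828] [0.522  0.0128 0.0849]
235 206 [0.5605 0.2388 0.0833] [19 65 74]
232 204 [0.5626 0.2434 0.0962] [ 54  10 124]
431 224 [ 0.5375 -0.2597 -0.    ] [ 13 140 115]
316 211 [0.547  0.0422 0.1062] [ 21 135 117]
345 232 [ 0.5028 -0.0286  0.0727] [ 27 158 118]
325 220 [0.5271 0.0206 0.0988] [ 27 151 118]
335 225 [ 0.5175 -0.0037  0.086 ] [ 28 156 116]
1018 [0.52206876 0.01186019 0.08309578] [ 0.48142146 -0.04454636  0.03007783] [0.5667502  0.0665518  0.11014917]
[0.41762337 0.90862023] 65.31536811360874
```

>>> apply_moves(
  commands=[
    [0.5,0.85,0.15,0.6,85],
    [0.5,0.85,0.15,0.6,85],
    [0.5,0.85,0.15,0.6,85],
    [0.5,0.85,0.15,0.6,85],
    [0.5,0.85,0.15,0.6,85],
    [0.5,0.85,0.15,0.6,85],
    [0.5,0.85,0.15,0.6,85],
  ],
)

```text
t: 0.98
tool_pos: [0.3501, -0.3155, 0.2919]
eef_rot: [[0.431, 0.903, 0.001], [0.903, -0.431, -0.0], [-0.0, 0.001, -1.0]]
contact_force: [-0.5, -1.2, -0.1]
gripper_width: 0.0849
finger_force: 0.0
```

>>> apply_moves(
  commands=[
    [0.36,0.75,0,0,85],
    [0.36,0.75,0,0,85],
    [0.36,0.75,0,0,85],
    [0.36,0.75,0,0,85],
    [0.36,0.75,0,0,85],
    [0.36,0.75,0,0,85],
  ],
)

```text
t: 1.72
tool_pos: [0.4932, -0.0146, 0.2913]
eef_rot: [[0.43, 0.903, 0.0], [0.903, -0.43, 0.001], [0.001, -0.0, -1.0]]
contact_force: [-0.5, -1.4, -0.2]
gripper_width: 0.085
finger_force: 0.0
```

```bash
python3 - <<'E'
from h import *
s=r.state();print(s['t'],s['tool_pos'],s['eef_rot'].round(3).tolist(),s['joint_positions'])
im,d,W=look('wrist','w1.png');np.savez('w1.npz',im=im,W=W)
E
```

```text
1.725 [ 0.49322586 -0.01463665  0.29126684] [[0.43, 0.903, 0.0], [0.903, -0.43, 0.001], [0.001, -0.0, -1.0]] [ 27.91551502   6.71195124 -36.03421306 108.70716873   4.25154759
  65.90007695 -35.14451495]
```

View pics/w1.png

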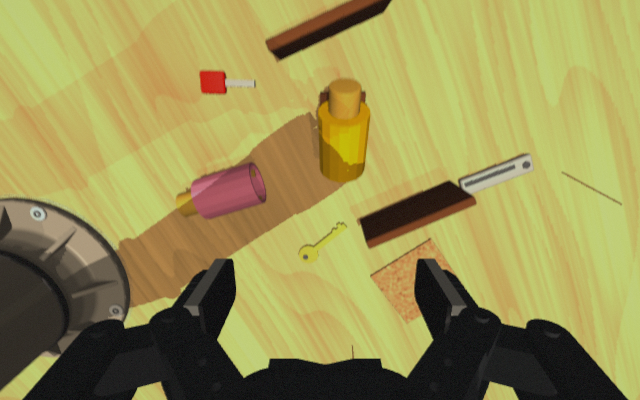

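The wrist view shows the shade centred at about (343,140) with its knob at (345,95) and the axis almost vertical in the image. The mat is partly visible at (405,275).

```bash
cat > fit.py <<'E'
from h import *
from scipy.optimize import least_squares
def fit(W,im,box,h0,c0,el=30):
    u0,u1,v0,v1=box;M=np.zeros((400,640),bool);M[v0:v1,u0:u1]=1
    hsv=cv2.cvtColor(im,cv2.COLOR_RGB2HSV);M&=(hsv[...,0]>15)&(hsv[...,0]<33)&(hsv[...,1]>120)&np.isfinite(W[...,2])
    q=W[M];q=q[q[:,2]>.03]
    def ax(h,e): h,e=np.radians([h,e]);return np.array([np.cos(h)*np.cos(e),np.sin(h)*np.cos(e),np.sin(e)])
    def res(x):
        a=ax(x[3],x[4]);w=q-x[:3];s=w@a;rr=np.linalg.norm(w-np.outer(s,a),axis=1)
        # distance to surface: shell s in[-55,25] r 28.3 ; knob s in[25,55] r17
        def box2(s0,s1,R):
            ds=np.abs(s-(s0+s1)/2)-(s1-s0)/2;dr=rr-R
            o=np.hypot(np.maximum(ds,0),np.maximum(dr,0))+np.minimum(np.maximum(ds,dr),0);return o
        return np.abs(np.minimum(box2(-.055,.025,.0282),box2(.025,.055,.017)))
    best=min((least_squares(res,[*c0,h0+dh,el],loss='soft_l1',f_scale=.001,x_scale=[.01,.01,.01,5,5]) for dh in(-4,0,4)),key=lambda s:s.cost)
    return best.x,len(q),np.median(res(best.x))
E
python3 - <<'E'
from fit import *
for n,b in(('w1',(310,376,72,188)),('top0',(300,358,200,248))):
    z=np.load(n+'.npz');x,k,m=fit(z['W'],z['im'],b,65,(.52,.01,.075));print(n,x.round(4),k,m)
    a=np.array([np.cos(np.radians(x[3])),np.sin(np.radians(x[3]))]);print('grasp a=64:',x[:2]+a*.009*.866,x[2]+.0045)
W=np.load('w1.npz')['W'];print(W[278,410])
E
```

```text
w1 [5.29700e-01 1.44000e-02 6.85000e-02 6.51741e+01 2.97836e+01] 4421 0.0003138533646810486
grasp a=64: [0.53301313 0.02147697] 0.07297090400721404
top0 [5.27900e-01 1.58000e-02 6.77000e-02 6.52013e+01 2.96475e+01] 1018 0.0006771456532599623
grasp a=64: [0.53117973 0.02288408] 0.07222133771623396
[ 0.53205656 -0.24439888  0.00333654]
```

>>> apply_moves(
  commands=[
    [0.1,0.1,-0.15,0.008,85],
    [0.1,0.1,-0.25,0.008,85],
    [0.1,0.1,-0.35,0.008,85],
    [0.1,0.1,-0.45,0.008,85],
    [0.1,0.1,-0.5,0.008,85],
    [0.1,0.1,-0.5,0.008,85],
  ],
)

```text
t: 2.52
tool_pos: [0.5319, 0.0213, 0.0906]
eef_rot: [[0.423, 0.906, -0.002], [0.906, -0.423, 0.0], [-0.001, -0.002, -1.0]]
contact_force: [-0.4, 0.5, 0.2]
gripper_width: 0.0851
finger_force: 0.0
```

```bash
python3 - <<'E'
from h import *
s=r.state();print(s['t'],s['tool_pos'],s['eef_rot'].round(3).tolist())
im,d,W=look('wrist','w2.png');np.savez('w2.npz',im=im,W=W)
E
```

```text
2.525 [0.53187617 0.02134475 0.09062402] [[0.423, 0.906, -0.002], [0.906, -0.423, 0.0], [-0.001, -0.002, -1.0]]
```

View pics/w2.png

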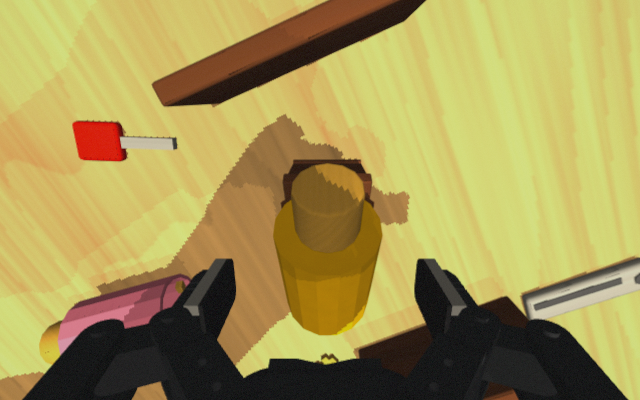

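The shade is centred between the fingers (body axis at about column 328), so I'll descend and close.

>>> apply_moves(
  commands=[
    [0,0.003,-0.06,0,85],
    [0,0.003,-0.1,0,85],
    [0,0.003,-0.1,0,50],
    [0,0.003,-0.1,0,50],
    [0,0.003,-0.1,0,50],
    [0,0.003,-0.1,0,50],
    [0,0.003,-0.1,0,50],
  ],
)

```text
t: 3.45
tool_pos: [0.5338, 0.0225, 0.0527]
eef_rot: [[0.424, 0.906, 0.003], [0.906, -0.424, -0.0], [0.001, 0.003, -1.0]]
contact_force: [1.7, -2.5, 7.8]
gripper_width: 0.0549
finger_force: 64.0
```

>>> apply_moves(
  commands=[
    [0,0,0.1,0,50],
    [0,0,0.2,0,50],
    [0,0,0.3,0,50],
    [0,0,0.36,0,50],
  ],
)

```text
t: 3.95
tool_pos: [0.5328, 0.023, 0.1979]
eef_rot: [[0.423, 0.906, 0.002], [0.906, -0.423, -0.0], [0.001, 0.002, -1.0]]
contact_force: [1.2, 0.5, -1.3]
gripper_width: 0.0553
finger_force: 68.7
```

```bash
python3 - <<'E'
from fit import *
s=r.state();print(s['t'],s['tool_pos'],s['contact_force'])
im,d,W=look('wrist','w3.png');np.savez('w3.npz',im=im,W=W)
t=s['tool_pos'];x,k,m=fit(W,im,(240,420,60,400),65,(t[0]-.003,t[1]-.007,t[2]+.018));print(x.round(4),k,m)
E
```

```text
3.95 [0.53282151 0.02298659 0.1978641 ] [ 1.17012334  0.45976285 -1.33187465]
[5.28600e-01 1.49000e-02 2.13700e-01 6.52887e+01 2.96622e+01] 18958 0.0002767882895510082
```

View pics/w3.png

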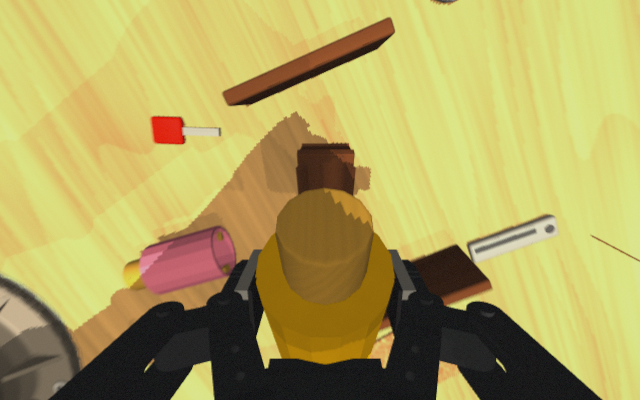

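```bash
python3 - <<'E'
from h import *
z=np.load('top0.npz');im,W=z['im'],z['W'];hsv=cv2.cvtColor(im,cv2.COLOR_RGB2HSV)
M=np.zeros((400,640),np.uint8);M[190:258,398:465]=((hsv[...,0]<18)&(hsv[...,1]>110))[190:258,398:465]
M=cv2.morphologyEx(M,cv2.MORPH_OPEN,np.ones((3,3)))
p=W[M>0];print(len(p),p[:,2].mean());rc=cv2.minAreaRect((p[:,:2]*1000).astype(np.float32));print(rc,cv2.boxPoints(rc))
E
```

```text
1094 nan
((537.9718017578125, -256.4774475097656), (106.62744140625, 105.53289794921875), 10.960537910461426) [[ 475.59796 -214.81024]
 [ 495.66327 -318.41803]
 [ 600.34564 -298.14465]
 [ 580.28033 -194.53687]]
```

>>> apply_moves(
  commands=[
    [0.278,-0.653,0,-0.643,50],
    [0.278,-0.653,0,-0.643,50],
    [0.278,-0.653,0,-0.643,50],
    [0.278,-0.653,0,-0.643,50],
    [0.278,-0.653,0,-0.643,50],
    [0.278,-0.653,0,-0.643,50],
    [0.278,-0.653,0,-0.643,50],
  ],
)

```text
t: 4.88
tool_pos: [0.6435, -0.2374, 0.1952]
eef_rot: [[0.985, 0.17, -0.0], [0.17, -0.985, 0.001], [-0.0, -0.001, -1.0]]
contact_force: [0.1, 1.3, -1.3]
gripper_width: 0.0549
finger_force: 68.6
```

```bash
python3 - <<'E'
from fit import *
s=r.state();print(s['t'],s['tool_pos'],s['contact_force'],s['eef_rot'].round(3).tolist())
im,d,W=look('top','t4.png')
x,k,m=fit(W,im,(340,480,100,260),10,(.634,-.24,.2105));print(x.round(4),k,m)
cv2.imwrite('pics/t4c.png',cv2.resize(im[100:280,340:520,::-1],None,fx=3,fy=3))
w,d,Ww=look('wrist');np.savez('w4.npz',im=w,W=Ww);x,k,m=fit(Ww,w,(200,440,60,400),10,(.634,-.24,.2105));print(x.round(4),k,m)
E
```

```text
4.875 [ 0.64346268 -0.23739242  0.19516236] [ 0.08531341  1.28722265 -1.30746686] [[0.985, 0.17, -0.0], [0.17, -0.985, 0.001], [-0.0, -0.001, -1.0]]
[ 0.6047 -0.2148  0.2689 98.7829 74.6876] 1362 0.010000332398118173
[ 0.6349 -0.2392  0.2111  9.9829 29.7186] 18930 0.0002837850735850512
```

View pics/t4c.png

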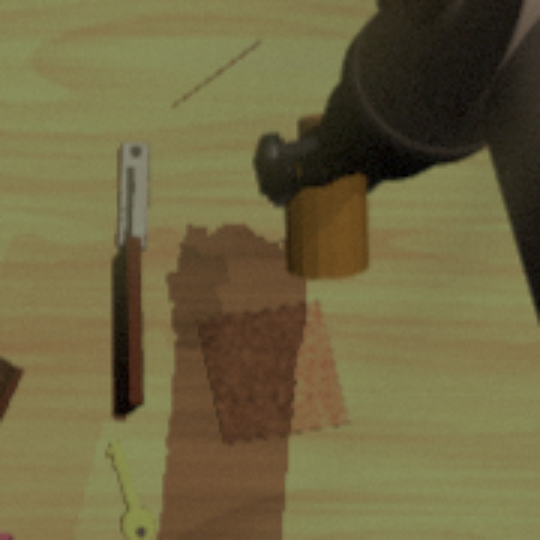

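The top view shows the shade held just beyond the mat's far edge. The mat's corners lie at crop (198,317), (318,300), (348,420) and (228,440).

```bash
python3 - <<'E'
from h import *
P=viewer.camera_params('top');K=P['K'];R=cv2.Rodrigues(P['rvec'])[0];t=P['tvec']
c=-R.T@t;q=[]
for u,v in [(198,317),(318,300),(348,420),(228,440)]:
    d=R.T@np.linalg.solve(K,[u/3+339.67,v/3+99.67,1]);q.append((c+d*(.004-c[2])/d[2])[:2])
q=np.array(q);print(q,q.mean(0));e=np.roll(q,-1,0)-q;print(np.linalg.norm(e,axis=1),np.degrees(np.arctan2(e[:,1],e[:,0])))
E
```

```text
[[ 0.58558831 -0.19386404]
 [ 0.60268592 -0.30058456]
 [ 0.49676804 -0.32052733]
 [ 0.47786671 -0.21603976]] [ 0.54072724 -0.25775392]
[0.10808144 0.10777899 0.10618339 0.10998048] [ -80.8980389  -169.33689045  100.25365969   11.63248461]
```

>>> apply_moves(
  commands=[
    [0,0,-0.15,0,50],
    [0,0,-0.28,0,50],
    [0,0,-0.36,0,50],
    [0,0,-0.388,0,50],
    [0,0,-0.391,0,50],
    [0,0,-0.394,0,50],
    [0,0,-0.397,0,50],
  ],
)

```text
t: 5.85
tool_pos: [0.6444, -0.2387, 0.0378]
eef_rot: [[0.986, 0.168, 0.002], [0.168, -0.986, -0.001], [0.002, 0.001, -1.0]]
contact_force: [0.2, -0.4, -1.2]
gripper_width: 0.0548
finger_force: 68.6
```

>>> apply_moves(
  commands=[
    [0,0,0,0,50],
    [0,0,-0.002,0,50],
    [0,0,-0.004,0,50],
    [0,0,-0.004,0,50],
  ],
)

```text
t: 6.35
tool_pos: [0.644, -0.2385, 0.0352]
eef_rot: [[0.986, 0.168, 0.001], [0.168, -0.986, -0.0], [0.001, 0.0, -1.0]]
contact_force: [0.4, 0.1, 2.5]
gripper_width: 0.0545
finger_force: 69.1
```

>>> apply_moves(
  commands=[
    [-0.0099,-0.0017,0.001,0,50],
    [-0.0148,-0.0026,0.001,0,50],
    [-0.0197,-0.0035,0.001,0,50],
    [-0.0222,-0.0039,0.001,0,50],
  ],
)

```text
t: 6.85
tool_pos: [0.6367, -0.2396, 0.0362]
eef_rot: [[0.986, 0.169, 0.004], [0.169, -0.986, 0.0], [0.004, 0.001, -1.0]]
contact_force: [10.9, 0.9, 1.1]
gripper_width: 0.0553
finger_force: 69.2
```

>>> apply_moves(
  commands=[
    [-0.0128,-0.0023,0.009,0,50],
    [-0.0261,-0.0046,0.0165,0,50],
    [-0.0399,-0.007,0.023,0,50],
    [-0.0399,-0.007,0.023,0,50],
  ],
)

```text
t: 7.35
tool_pos: [0.6204, -0.2423, 0.0454]
eef_rot: [[0.986, 0.169, 0.004], [0.169, -0.986, 0.0], [0.004, 0.0, -1.0]]
contact_force: [8.6, 2.5, 2.6]
gripper_width: 0.0548
finger_force: 69.9
```

```bash
python3 - <<'E'
from fit import *
s=r.state();print(s['t'],s['tool_pos'],s['contact_force'])
im,d,W=look('wrist','w5.png');np.savez('w5.npz',im=im,W=W)
t=s['tool_pos'];
for e in (30,50):
  x,k,m=fit(W,im,(200,440,20,400),10,(t[0]-.008,t[1]-.002,t[2]+.014),e);print(x.round(4),k,m)
E
```

```text
7.35 [ 0.62037485 -0.24230088  0.04544382] [8.57762115 2.4807752  2.57738956]
[ 0.6155 -0.2438  0.0595  9.8714 43.6502] 16679 0.0003637462804229885
[ 0.6155 -0.2438  0.0595  9.8714 43.6502] 16679 0.00036374628477083004
```

>>> apply_moves(
  commands=[
    [-0.0145,-0.0026,0.005,0,50],
    [-0.0293,-0.0052,0.008,0,50],
    [-0.0443,-0.0078,0.0105,0,50],
    [-0.0596,-0.0105,0.0115,0,50],
    [-0.0749,-0.0132,0.011,0,50],
    [-0.09,-0.0159,0.009,0,50],
    [-0.09,-0.0159,0.009,0,50],
  ],
)

```text
t: 8.28
tool_pos: [0.5854, -0.2486, 0.0497]
eef_rot: [[0.986, 0.169, 0.006], [0.169, -0.986, -0.0], [0.005, 0.001, -1.0]]
contact_force: [7.9, 3.3, 10.4]
gripper_width: 0.0547
finger_force: 74.3
```

```bash
python3 - <<'E'
from fit import *
s=r.state();print(s['t'],s['tool_pos'],s['contact_force'])
im,d,W=look('wrist','w6.png');np.savez('w6.npz',im=im,W=W)
t=s['tool_pos'];
for e in (45,70):
  x,k,m=fit(W,im,(200,440,20,400),10,(t[0]-.005,t[1]-.002,t[2]+.012),e);print(x.round(4),k,m)
E
```

```text
8.275 [ 0.58536956 -0.24859932  0.04974125] [ 7.90888225  3.29636239 10.42166059]
[ 0.5918 -0.248   0.0946 10.3781 69.9983] 17548 0.0007715146041479739
[ 5.87700e-01 -2.48600e-01  6.42000e-02  1.01163e+01  7.00022e+01] 17548 0.00040557032409602525
```

>>> apply_moves(
  commands=[
    [-0.015,-0.0027,-0.003,0,50],
    [-0.0273,-0.0048,-0.0065,0,50],
    [-0.0414,-0.0073,-0.0105,0,50],
    [-0.0414,-0.0073,-0.0105,0,50],
  ],
)

```text
t: 8.82
tool_pos: [0.5679, -0.252, 0.0453]
eef_rot: [[0.986, 0.169, 0.004], [0.169, -0.986, -0.0], [0.004, 0.001, -1.0]]
contact_force: [4.2, 1.9, 11.8]
gripper_width: 0.055
finger_force: 79.1
```

```bash
python3 - <<'E'
from fit import *
s=r.state();print(s['t'],s['tool_pos'],s['contact_force'])
im,d,W=look('wrist');
t=s['tool_pos'];
x,k,m=fit(W,im,(200,440,20,400),10,(t[0]-.003,t[1]-.002,t[2]+.012),78);print(x.round(4),k,m)
E
```

```text
8.825 [ 0.56790112 -0.25195695  0.04528851] [ 4.18145502  1.89853171 11.84624573]
[ 5.74000e-01 -2.51500e-01  6.15000e-02  1.07521e+01  8.33743e+01] 19912 0.00029499944979378273
```

>>> apply_moves(
  commands=[
    [0,0,0.04,0,50],
    [-0.0375,-0.0065,0.04,0,50],
    [-0.075,-0.013,0.035,0,50],
    [-0.075,-0.013,0.02,0,50],
    [-0.075,-0.013,0.013,0,50],
    [-0.075,-0.013,0.009,0,50],
    [-0.075,-0.013,0.007,0,50],
    [-0.075,-0.013,0.007,0,50],
  ],
)

```text
t: 9.88
tool_pos: [0.5364, -0.2571, 0.0466]
eef_rot: [[0.986, 0.169, -0.0], [0.169, -0.986, 0.0], [0.0, -0.0, -1.0]]
contact_force: [-0.1, -0.5, -1.7]
gripper_width: 0.0545
finger_force: 77.5
```

```bash
python3 - <<'E'
from fit import *
s=r.state();print(s['t'],s['tool_pos'],s['contact_force'])
im,d,W=look('wrist');
t=s['tool_pos'];
x,k,m=fit(W,im,(200,440,20,400),10,(t[0]-.003,t[1]-.002,t[2]+.012),84);print(x.round(4),k,m)
E
```

```text
9.875 [ 0.53640715 -0.25713605  0.04662058] [-0.11329144 -0.4744101  -1.6770945 ]
[ 5.42600e-01 -2.56700e-01  6.27000e-02  9.67580e+00  8.27433e+01] 19843 0.0002869333341058086
```

>>> apply_moves(
  commands=[
    [0,0,-0.004,0,50],
    [0,0,-0.007,0,50],
    [0,0,-0.009,0,50],
    [0,0,-0.01,0,50],
    [0,0,-0.01,0,50],
  ],
)

```text
t: 10.55
tool_pos: [0.5367, -0.2574, 0.0452]
eef_rot: [[0.986, 0.168, 0.001], [0.168, -0.986, -0.001], [0.001, 0.001, -1.0]]
contact_force: [-16.2, 5.4, 45.1]
gripper_width: 0.0548
finger_force: 82.2
```

```bash
python3 - <<'E'
from fit import *
s=r.state();print(s['t'],s['tool_pos'],s['contact_force'])
im,d,W=look('wrist');
t=s['tool_pos'];
x,k,m=fit(W,im,(200,440,20,400),10,(t[0]-.003,t[1]-.002,t[2]+.012),88);print(x.round(4),k,m)
E
```

```text
10.55 [ 0.53667985 -0.25737768  0.04524201] [-16.18771805   5.35809843  45.09419227]
[ 5.42800e-01 -2.56900e-01  6.15000e-02  1.00296e+01  8.27461e+01] 19821 0.00029569531194766074
```

>>> apply_moves(
  commands=[
    [0,0,0.008,0,50],
    [0,0,0.008,0,56],
    [0,0,0.008,0,57],
    [0,0,0.008,0,60],
    [0,0,0.008,0,75],
    [0,0,0.008,0,85],
    [0,0,0.008,0,85],
  ],
)

```text
t: 11.48
tool_pos: [0.5363, -0.2573, 0.0459]
eef_rot: [[0.986, 0.168, 0.0], [0.168, -0.986, 0.0], [0.0, -0.0, -1.0]]
contact_force: [0.4, -0.2, 0.5]
gripper_width: 0.0852
finger_force: 0.0
```

```bash
python3 - <<'E'
from fit import *
s=r.state();print(s['t'],s['tool_pos'],s['contact_force'])
im,d,W=look('wrist','w7.png');
t=s['tool_pos'];
x,k,m=fit(W,im,(200,440,20,400),10,(t[0]-.003,t[1]-.002,t[2]+.012),88);print(x.round(4),k,m)
E
```

```text
11.475 [ 0.53626899 -0.25726405  0.04586709] [ 0.36665889 -0.16838371  0.47164823]
[ 5.3510e-01 -2.5830e-01  5.9000e-02  1.3338e+01  9.0551e+01] 18140 0.0002606908530833965
```

View pics/w7.png

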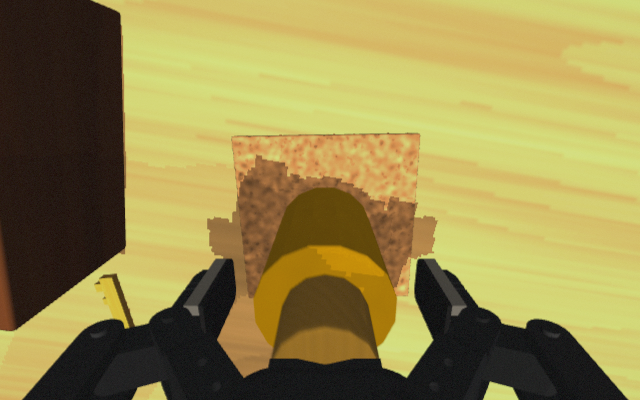

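The shade stands upright and alone on the mat, its axis fitted at 90.5° and rim at z=4 mm. I'll wait a moment, re-centre and grip it again.

>>> apply_moves(
  commands=[
    [-0.002,-0.003,0.01,0,85],
    [-0.002,-0.003,0.01,0,85],
    [-0.002,-0.003,0.01,0,50],
    [-0.002,-0.003,0.01,0,50],
    [-0.002,-0.003,0.01,0,50],
    [-0.002,-0.003,0.01,0,50],
    [-0.002,-0.003,0.01,0,50],
  ],
)

```text
t: 12.4
tool_pos: [0.5355, -0.2584, 0.0502]
eef_rot: [[0.986, 0.169, 0.0], [0.169, -0.986, -0.0], [0.0, 0.0, -1.0]]
contact_force: [-1.4, 0.2, 5.8]
gripper_width: 0.0551
finger_force: 62.6
```

>>> apply_moves(
  commands=[
    [0,0,0.12,0,50],
    [0,0,0.24,0,50],
    [-0.04,0.12,0.36,0,50],
    [-0.08,0.3,0.4,0,50],
    [-0.12,0.45,0.4,0,50],
    [-0.16,0.6,0.4,0,50],
    [-0.2,0.75,0.4,0,50],
    [-0.24,0.9,0.4,0,50],
  ],
)

```text
t: 13.4
tool_pos: [0.4429, 0.0867, 0.21]
eef_rot: [[0.986, 0.168, 0.001], [0.168, -0.986, -0.0], [0.001, 0.0, -1.0]]
contact_force: [0.9, 0.5, -1.3]
gripper_width: 0.0554
finger_force: 64.8
```

>>> apply_moves(
  commands=[
    [0,0.15,0,0,50],
    [0,0.31,0,0,50],
    [0,0.31,0,0,50],
    [0,0.31,0,0,50],
  ],
)

```text
t: 13.9
tool_pos: [0.4435, 0.2089, 0.2096]
eef_rot: [[0.986, 0.169, -0.001], [0.169, -0.986, -0.0], [-0.001, 0.0, -1.0]]
contact_force: [-0.5, -1.6, -1.8]
gripper_width: 0.0549
finger_force: 64.7
```

```bash
python3 - <<'E'
from fit import *
s=r.state();print(s['t'],s['tool_pos'],s['contact_force'],s['gripper_width'],s['eef_rot'].round(3).tolist(),s['joint_positions'])
im,d,W=look('wrist','w8.png');np.savez('w8.npz',im=im,W=W)
t=s['tool_pos'];
x,k,m=fit(W,im,(200,440,20,400),10,(t[0],t[1],t[2]+.01),89);print(x.round(4),k,m)
E
```

```text
13.9 [0.44354893 0.2089037  0.20955961] [-0.46900081 -1.62870707 -1.76567053] 0.05491505252057767 [[0.986, 0.169, -0.001], [0.169, -0.986, -0.0], [-0.001, 0.0, -1.0]] [   2.28567428   11.88131216  -39.06141037  114.60820898    8.94602071
   56.48222822 -121.39837287]
[ 0.4437  0.2083  0.2182 34.8731 90.6759] 20208 0.0003163639725016626
```

View pics/w8.png

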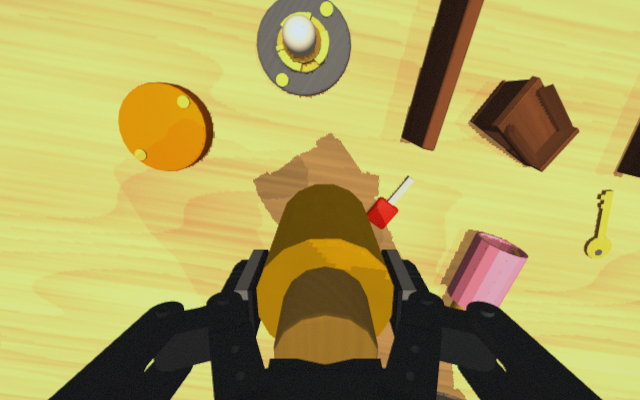

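Carried shade is in view and the lamp is at about (300,50), with the bulb end near (299,33). I'll measure the lamp axis from this view.

```bash
python3 - <<'E'
from h import *
from scipy.optimize import least_squares
def circ(p,R=None):
    f=lambda x:np.hypot(p[:,0]-x[0],p[:,1]-x[1])-(R or x[2])
    s=least_squares(f,[*p[:,:2].mean(0),.02],loss='soft_l1',f_scale=.001);return s.x,np.std(f(s.x))
for n,b in(('w8',(245,362,0,105)),('top0',(210,262,185,235))):
    z=np.load(n+'.npz');W=z['W'][b[2]:b[3],b[0]:b[1]].reshape(-1,3);W=W[np.isfinite(W[:,2])]
    p=W[(W[:,2]>.021)&(W[:,2]<.029)]
    h=cv2.convexHull((p[:,:2]*1e4).astype(np.float32))[:,0]/1e4
    print(n,'foot',len(p),circ(h),cv2.minEnclosingCircle((p[:,:2]).astype(np.float32)),np.median(p[:,2]))
    for lo,hi in((.04,.046),(.06,.083),):
        q=W[(W[:,2]>lo)&(W[:,2]<hi)];print(lo,len(q),circ(q,.013) if lo>.05 else circ(q))
    q=W[W[:,2]>.08];f=lambda x:np.linalg.norm(q-x,axis=1)-.013
    s=least_squares(f,[*q.mean(0)[:2],.083],loss='soft_l1',f_scale=.001);print('sphere',s.x,np.std(s.fun),q[:,2].max())
E
```

```text
w8 foot 4910 (array([0.56408047, 0.24943184, 0.04445694]), np.float64(0.0009643368685253489)) ((0.5641487240791321, 0.24954605102539062), 0.04494193196296692) 0.02491011573889214
0.04 509 (array([0.56543587, 0.25029706, 0.02119803]), np.float64(0.001887005430355294))
0.06 123 (array([0.56419973, 0.24959248, 0.02      ]), np.float64(9.86022591067306e-05))
sphere [0.56411703 0.24959809 0.08287588] 0.0005443348418304126 0.09767812106612907
top0 foot 605 (array([0.56172905, 0.2506925 , 0.04398042]), np.float64(0.0005994541416784805)) ((0.562528669834137, 0.2501247823238373), 0.045102108269929886) 0.02415309277520844
0.04 58 (array([0.56327477, 0.25150336, 0.02075665]), np.float64(0.002169740083780918))
0.06 27 (array([0.56237514, 0.25101027, 0.02      ]), np.float64(0.00042904239382372567))
sphere [0.56245873 0.25119516 0.08216649] 0.0014354179745855575 0.09768313178782585
```

>>> apply_moves(
  commands=[
    [0.15,0.05,-0.02,0,50],
    [0.301,0.103,-0.05,0,50],
    [0.301,0.103,-0.1,0,50],
    [0.301,0.103,-0.1,0,50],
    [0.301,0.103,-0.1,0,50],
  ],
)

```text
t: 14.58
tool_pos: [0.5637, 0.2494, 0.1706]
eef_rot: [[0.986, 0.168, 0.0], [0.168, -0.986, -0.0], [0.0, 0.0, -1.0]]
contact_force: [-0.5, 0.1, -0.7]
gripper_width: 0.055
finger_force: 64.7
```

>>> apply_moves(
  commands=[
    [0.0005,0.0015,-0.07,0,50],
    [0.0005,0.0015,-0.12,0,50],
    [0.0005,0.0015,-0.16,0,50],
    [0.0005,0.0015,-0.185,0,50],
    [0.0005,0.0015,-0.195,0,50],
    [0.0005,0.0015,-0.2,0,50],
    [0.0005,0.0015,-0.2,0,50],
  ],
)

```text
t: 15.45
tool_pos: [0.5646, 0.251, 0.0902]
eef_rot: [[0.986, 0.168, 0.0], [0.168, -0.986, 0.0], [0.0, -0.0, -1.0]]
contact_force: [0.6, 0.2, -2.1]
gripper_width: 0.0549
finger_force: 64.8
```

>>> apply_moves(
  commands=[
    [-0.001,-0.001,-0.003,0,50],
    [-0.001,-0.001,-0.006,0,50],
    [-0.001,-0.001,-0.009,0,50],
    [-0.001,-0.001,-0.009,0,50],
  ],
)

```text
t: 15.95
tool_pos: [0.5643, 0.2504, 0.0867]
eef_rot: [[0.986, 0.168, 0.0], [0.168, -0.986, -0.0], [0.0, 0.0, -1.0]]
contact_force: [-1.6, -1.7, 6.1]
gripper_width: 0.0549
finger_force: 66.0
```

>>> apply_moves(
  commands=[
    [0,-0.001,-0.002,0.07,50],
    [0,-0.001,-0.002,0.14,50],
    [0,-0.001,-0.002,0.21,50],
    [0,-0.001,-0.002,0.21,50],
  ],
)

```text
t: 16.45
tool_pos: [0.5648, 0.2505, 0.0866]
eef_rot: [[0.884, 0.467, 0.002], [0.467, -0.884, 0.001], [0.002, 0.0, -1.0]]
contact_force: [-0.6, -0.6, 12.0]
gripper_width: 0.0551
finger_force: 66.4
```

>>> apply_moves(
  commands=[
    [-0.001,-0.001,-0.001,0.07,50],
    [-0.001,-0.001,-0.001,0.14,50],
    [-0.001,-0.001,-0.001,0.21,50],
    [-0.001,-0.001,-0.001,0.21,50],
  ],
)

```text
t: 16.95
tool_pos: [0.5647, 0.2503, 0.0864]
eef_rot: [[0.696, 0.718, 0.002], [0.718, -0.696, 0.001], [0.002, 0.001, -1.0]]
contact_force: [-0.6, -0.3, 14.1]
gripper_width: 0.0544
finger_force: 66.8
```

>>> apply_moves(
  commands=[
    [-0.001,0,0,0.07,50],
    [-0.001,0,0,0.14,50],
    [-0.001,0,0,0.21,50],
    [-0.001,0,0,0.21,50],
  ],
)

```text
t: 17.45
tool_pos: [0.5644, 0.2502, 0.0864]
eef_rot: [[0.439, 0.898, 0.002], [0.898, -0.439, 0.001], [0.002, 0.002, -1.0]]
contact_force: [-1.1, -1.8, 15.5]
gripper_width: 0.055
finger_force: 66.8
```

>>> apply_moves(
  commands=[
    [0,0,0,0.07,50],
    [0,0,0,0.14,50],
    [0,0,0,0.21,50],
    [0,0,0,0.21,50],
  ],
)

```text
t: 17.95
tool_pos: [0.5634, 0.2496, 0.085]
eef_rot: [[0.142, 0.99, -0.0], [0.99, -0.142, 0.0], [0.0, -0.0, -1.0]]
contact_force: [0.9, 0.7, -2.7]
gripper_width: 0.055
finger_force: 64.8
```

>>> apply_moves(
  commands=[
    [0,0,-0.006,0,50],
    [0,0,-0.012,0,50],
    [0,0,-0.018,0,50],
    [0,0,-0.021,0,50],
    [0,0,-0.021,0,50],
  ],
)

```text
t: 18.58
tool_pos: [0.5633, 0.2496, 0.0768]
eef_rot: [[0.141, 0.99, 0.0], [0.99, -0.141, -0.0], [-0.0, 0.0, -1.0]]
contact_force: [1.7, -0.5, 1.2]
gripper_width: 0.0551
finger_force: 65.3
```

```bash
python3 - <<'E'
from h import *
s=r.state();print(s['t'],s['tool_pos'],s['contact_force'],s['wrist_torque'],s['joint_positions'])
E
```

```text
18.575 [0.56332669 0.24958786 0.07675406] [ 1.68190451 -0.45857006  1.23858307] [-0.07483905 -0.29283553 -0.01376905] [  6.05446249  37.65036798 -48.81208734 104.5326474   34.64480003
  53.98420397 -66.32039763]
```

>>> apply_moves(
  commands=[
    [0,0,-0.0025,-0.06,50],
    [0,0,-0.004,-0.12,50],
    [0,0,-0.0055,-0.18,50],
    [0,0,-0.007,-0.24,50],
    [0,0,-0.0085,-0.3,50],
    [0,0,-0.01,-0.36,50],
    [0,0,-0.01,-0.36,50],
  ],
)

```text
t: 19.45
tool_pos: [0.5635, 0.2504, 0.0734]
eef_rot: [[0.631, 0.776, 0.001], [0.776, -0.631, 0.001], [0.001, 0.0, -1.0]]
contact_force: [0.0, 1.4, 5.7]
gripper_width: 0.0548
finger_force: 65.6
```

```bash
python3 - <<'E'
from h import *
s=r.state();print(s['t'],s['tool_pos'],s['contact_force'],s['wrist_torque'],s['joint_positions'])
E
```

```text
19.45 [0.5635324  0.25043701 0.07336991] [0.01130866 1.37800716 5.65497073] [ 0.37300518 -0.11633382 -0.02613849] [  1.30228081  35.3855678  -41.79597002 104.88934452  29.71489903
  51.11218398 -93.57947204]
```

Turning well (about 31°, 3.4 mm down). I'll continue to the foot.

>>> apply_moves(
  commands=[
    [0,0,-0.001,-0.06,50],
    [0,0,-0.0025,-0.12,50],
    [0,0,-0.004,-0.18,50],
    [0,0,-0.0055,-0.24,50],
    [0,0,-0.0065,-0.28,50],
    [0,0,-0.0065,-0.28,50],
  ],
)

```text
t: 20.2
tool_pos: [0.5639, 0.2507, 0.0712]
eef_rot: [[0.892, 0.452, 0.002], [0.452, -0.892, 0.001], [0.002, -0.0, -1.0]]
contact_force: [0.5, 1.9, 9.7]
gripper_width: 0.0549
finger_force: 66.1
```

```bash
python3 - <<'E'
from h import *
s=r.state();print(s['t'],s['tool_pos'],s['contact_force'],s['wrist_torque'])
E
```

```text
20.2 [0.56394885 0.25066315 0.07119404] [0.53009936 1.90672019 9.68344393] [ 0.09601303 -0.29666874 -0.02625159]
```

>>> apply_moves(
  commands=[
    [0,0,-0.001,-0.05,50],
    [0,0,-0.001,-0.1,50],
    [0,0,-0.001,-0.1,50],
  ],
)

```text
t: 20.58
tool_pos: [0.5641, 0.2505, 0.071]
eef_rot: [[0.949, 0.315, 0.003], [0.315, -0.949, 0.001], [0.003, 0.0, -1.0]]
contact_force: [0.7, -1.1, 13.0]
gripper_width: 0.055
finger_force: 67.8
```

```bash
python3 - <<'E'
from h import *
s=r.state();print(s['t'],s['tool_pos'],s['contact_force'],s['wrist_torque'],s['eef_rot'][:,0])
E
```

```text
20.575 [0.56405398 0.25050099 0.07098173] [ 0.70810924 -1.0717704  13.04940969] [-0.4973624  -0.13772717  1.55750176] [0.94915183 0.31480707 0.00270335]
```

>>> apply_moves(
  commands=[
    [0,0,0.002,0,50],
    [0,0,0.002,0,60],
    [0,0,0.002,0,85],
    [0,0,0.002,0,85],
    [0,0,0.002,0,85],
    [0,0,0.15,0,85],
    [0,0,0.3,0,85],
    [0,0,0.35,0,85],
  ],
)

```text
t: 21.58
tool_pos: [0.5643, 0.2505, 0.2134]
eef_rot: [[0.949, 0.314, 0.004], [0.314, -0.95, 0.002], [0.005, -0.0, -1.0]]
contact_force: [-0.2, 0.5, -0.0]
gripper_width: 0.0849
finger_force: 0.0
```

>>> apply_moves(
  commands=[
    [-0.15,0,0,0,85],
    [-0.3,-0.1,0,0,85],
    [-0.3,-0.1,0,0,85],
    [-0.3,-0.1,0,0,85],
  ],
)

```text
t: 22.08
tool_pos: [0.4434, 0.2091, 0.2098]
eef_rot: [[0.95, 0.313, 0.001], [0.313, -0.95, -0.0], [0.001, 0.001, -1.0]]
contact_force: [-0.2, 0.6, 1.0]
gripper_width: 0.085
finger_force: 0.0
```

```bash
python3 - <<'E'
from fit import *
s=r.state();print(s['t'],s['tool_pos'],s['contact_force'])
im,d,W=look('wrist','w9.png')
x,k,m=fit(W,im,(150,500,0,330),10,(.564,.2495,.08),89);print(x.round(4),k,m)
E
```

```text
22.075 [0.44342999 0.20912587 0.20984706] [-0.15609469  0.56397187  1.01312764]
[5.64400e-01 2.48200e-01 8.00000e-02 7.85379e+01 8.93488e+01] 3522 0.0005433794230235642
```

View pics/w9.png

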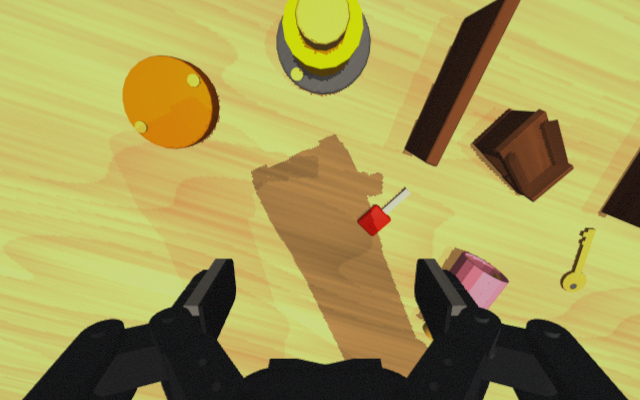

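The shade sits upright on the lamp foot at about (322,35). Its fitted centre is at z = 0.080 m, which is exactly home (0.025 + 0.055). The keys and the other bystanders in view are undisturbed, so I'm handing in.

```bash
python3 -c "
from cell import ticket
print(ticket.sign_off())"
```

```text
the job is handed in; nothing more can be done
None
```

The yellow shade was stood upright on the mat and let go, then taken again and screwed home on the lamp's foot until the stop; it was released and the job handed in at about 22 s.

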